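# Click the gauge's cam clamp shut

## Task

Two cam clamps stand on the lift table: one holds the round vacuum gauge, the other a T-shaped tube fitting. Turn the black bar knob of the clamp that holds the gauge clockwise, seen from above, until it clicks past its detent and stays in its locked position, then let go of it; leave the knob of the other clamp unturned.

Things in the scene. Friction and masses are not known exactly. Their poses are not given: they have to be found in the camera images.
- gauge_clamp_knob (a joint): Knob angle of the clamp with the gauge (round black case 53 mm across, dial up, brass stub; centre 79 mm from the knob axis): 0 = open detent (start), grows clockwise seen from above, 1.22 rad (70 degrees) = locked detent, with an end stop at either. A sprung ball resists with up to 0.14 N m, pushing back to 0 until half way (0.61), then on to 1.22, where the knob stays.
- gauge_clamp_grip (a point): Middle of the black bar grip of the knob to turn, on its upright axis, 64 mm above the table. Bar: 60 mm along this frame's x, 14 mm thick along y, from 49 to 79 mm above the table; z up; turns with the knob. Below it a neck 22 mm wide, then an off-centre steel disc within 23 mm of the axis (top at 40 mm); all else of the clamp is under 42 mm. At angle 0 the bar's +x end points to the gauge.
- tee_clamp_knob (a joint): Angle of the like knob on the other clamp, which holds a T-shaped black tube fitting with blue rings (35 x 54 mm). Starts at 0 and is to stay there.
- tee_clamp_grip (a point): Middle of the bar grip of the other clamp's knob, of the same make and size; not to be turned. Each clamp is a 165 x 104 mm aluminium plate fixed to the table, the knob near one end, the held part near the other.

How it is judged:
By the outcome, as a careful person would: the job done as asked, in the order asked, and still so for the second after the job is handed in, with the robot touching nothing.
It also fails if it takes over 32 s, if anything falls off the work surface, if the arm or the gripper's body presses on something with over 40 N, if the wrist force passes 120 N, or if a joint passes its speed limit or range.

## Robot

A 6-joint arm with a two-finger parallel gripper is mounted at the origin on a cart in front of the work surface, level with it; the furniture and walls round the work are solid. World frame = base frame: x ahead of the robot, y to its left, z up, the work surface at z = 0. Lengths are in m, angles in degrees, forces in N, time in s.
With the tool pointing down it reaches from about 0.4 to 0.825 m from the base axis. Payload 7 kg.
Tool frame: the origin (TCP) lies midway between the tips of the shut fingers; the grasp point (between the pads) lies 19 mm behind it; z points along the fingers, y is the line along which they close (so a half turn about z gives the same grasp; the last joint's range is limited). The gripper opens to 88 mm and grips with 3 to 60 N. Pads are 19 mm wide; open, the fingers measure 130 mm over their backs; the gripper's body (78 mm by 193 mm) begins 47 mm behind the grasp point.
Start: joints at [-56.832, 20.546, 0.682, 0, -70.136, -16.507], TCP at [0.194, -0.647, 0.227] pointing down, gripper open.
Joint ranges: [-176.03, 176.03], [-82.01, 121.73], [-58.28, 71.71], [-173.87, 95.51], [-174.79, -0.11], [-173.66, 173.66]. Speed limits (degrees/s): [136.94, 136.94, 172.46, 180, 180, 180].

## Interface

Orientations are given as [roll, pitch, yaw] about the fixed x, y, z axes, in that order (R = Rz(yaw) Ry(pitch) Rx(roll)).
In Python, from plant import r gives the robot as it stands.
- The arm moves only by the tool drive_tool, never from a script. Its argument "commands" is a list of rows, each an object of numbers: "hand": the closure, from 0 (fully open) to 1 (shut); "tx", "ty", "tz": the shift along the world's x, y, z scaled (see below); "turn": the turn about the world's z scaled (see below). A call has 1 to 10 rows; each row is the pose to reach, as a shift and turn from the pose commanded when the call began; what a row does not reach only later rows make up. The controller multiplies each number of a shift by 0.6 m and each number of a turn by 90 degrees. A row lasts 1/10 s, in which the tool goes at most 50 mm and 8.59 degrees, less where a joint would pass 70% of its speed; a pose out of reach is approached as far as the arm can. A call with a number of a shift or a turn outside -1 to 1 is refused whole. A call with a gripper value outside its range is refused whole. The fingers move at their own pace and stop on an object; "grip_force" is the grip in N (left out, the last holds). Time passes only in rows, so rows that repeat a pose let the fingers close. It gives the time, the measured TCP pose, the force, the opening and the grip force at its end, in the units of the state.
- r.get_state(): the state, without advancing time (a new reading comes with each control period).
- r.capture(name): name is "scene" or "top" or "wrist"; returns a dict with "frame" (384x512x3 uint8, red, green, blue), "fx", "fy", "cx", "cy" (pixels), "world_from_camera" (4x4, takes a point from camera to world coordinates); the wrist camera has in their place "T_tool_cam" (4x4, takes a point from camera to tool coordinates, whose origin is the TCP and whose axes are the flange's). Camera axes: x right, y down, z forward; pixel columns grow to the right and rows downward; lengths in m; the calibration is good to about 2 mm. A picture is of the moment at which its call begins: read the wrist's pose just before it. There is no depth.
- r.close_job(): hands the job in; it is judged then, once.
Trained networks look in the newest picture that a camera, given by its name, has taken for a name from the list of things; names that differ only in an ending like _2 or _b are one class to them, and where a whole thing is asked for, a point or a joint stands for the part that bears it (a point fixed in the world has none). Each returns a list of dicts, best first, with "score" (0 to 1); they miss things now and then, are a little off and sometimes report something else, mostly with a low value. They report only what shows in the picture. A call takes as long as a camera call.
- r.trace(label, camera): "pixels" (384x512 bool, what is visible of it) and "extent" ([left, top, right, bottom] in pixels, round what is visible of it).
The state is a dict: "time_s": time; "joints": joint angles; "qd": joint speeds; "joint_torque": joint torques, N m; "tcp_pos": TCP position; "eef_rot": TCP orientation; "contact_force": force on the tool from outside, world axes, zero at the start; "moment": the same for the moment, N m; "gripper_width": finger opening in m; "gripper_force": force on a finger pad.
Only numpy, scipy, OpenCV 4.12 (cv2) and the standard library are available. Lean on these libraries where they do the work, as an engineer would, in place of code of your own. Each camera call takes 0.05 s, during which the arm holds its last target. There are 200 camera calls.

## Working session

There is one attempt and no reset: what is moved stays moved. The work goes in short steps, Python scripts to look and compute and a tool call to move; the robot and the scene stay as the last step left them, time stands still between calls to the robot, and variables do not carry over. Pictures are saved under pics/ and viewed, at most 10 in all, crops included, and the job is handed in when it is done.

Besides the shell and the picture viewer there is one more tool, called after "Request:" as name(argument=value, ...), one argument or row to a line, values as JSON. drive_tool: Moves the arm, as the interface text tells. Its arguments: {"type":"object","properties":{"commands":{"type":"array"},"grip_force":{"type":"number"}},"required":["commands"]}

```bash
mkdir -p pics; cat > h.py <<'E'
from plant import r
import numpy as np, cv2
def save(c,n): cv2.imwrite(f'pics/{n}.png',cv2.cvtColor(c['frame'],cv2.COLOR_RGB2BGR))
def ray(c,u,v,z,T=None):
    T=np.array(c['world_from_camera'] if T is None else T)
    d=T[:3,:3]@np.array([(u-c['cx'])/c['fx'],(v-c['cy'])/c['fy'],1]); o=T[:3,3]
    return o+d*(z-o[2])/d[2]
def ctr(m):
    return cv2.minAreaRect(np.argwhere(m)[:,::-1].astype(np.float32))
E
python3 - <<'E'
from h import *
s=r.get_state();print({k:s[k] for k in('time_s','tcp_pos','eef_rot','gripper_width')})
for cam in('top','scene'):
    c=r.capture(cam);save(c,cam)
    for l in('gauge_clamp_grip','tee_clamp_grip','gauge_clamp_knob'):
        for d in r.trace(l,cam):
            q=ctr(d['pixels']);print(cam,l,round(d['score'],2),d['extent'],np.round(q[0]),np.round(q[1]),q[2],ray(c,*q[0],.075).round(3))
E
```

```text
{'time_s': 0.0, 'tcp_pos': array([ 0.19336734, -0.6462252 ,  0.22563718]), 'eef_rot': array([ 1.79907504e+02, -1.07419627e-02, -1.63343325e+02]), 'gripper_width': 0.08759389348507284}
top gauge_clamp_grip 0.83 [185.5, 165.8, 206.3, 185.8] [194. 176.] [23. 17.] 82.87498474121094 [0.552 0.019 0.075]
top tee_clamp_grip 0.85 [275.6, 204.8, 293.3, 234.9] [286. 217.] [18. 23.] 45.0 [ 0.462 -0.195  0.075]
top tee_clamp_grip 0.21 [182.8, 165.3, 203.9, 188.8] [194. 175.] [24. 16.] 74.05460357666016 [0.553 0.017 0.075]
top gauge_clamp_knob 0.77 [182.4, 164.1, 202.2, 186.9] [193. 176.] [21. 20.] 90.0 [0.553 0.02  0.075]
scene gauge_clamp_grip 0.7 [227.4, 160.2, 249.5, 196.2] [241. 178.] [16. 32.] 12.26477336883545 [ 0.52  -0.016  0.075]
scene tee_clamp_grip 0.82 [281.1, 208.4, 304.0, 240.4] [291. 226.] [34. 22.] 90.0 [ 0.434 -0.215  0.075]
scene gauge_clamp_knob 0.89 [234.2, 163.3, 246.1, 191.6] [241. 178.] [14. 30.] 7.765166282653809 [ 0.522 -0.016  0.075]
```

View pics/top.png

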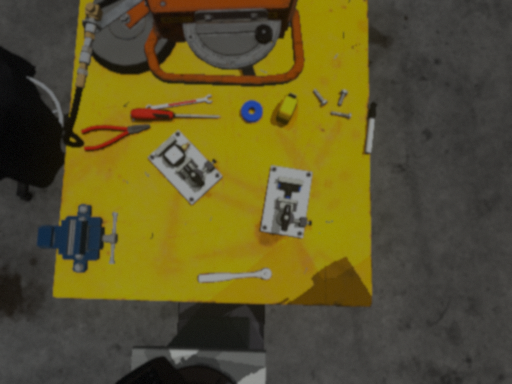

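View pics/scene.png

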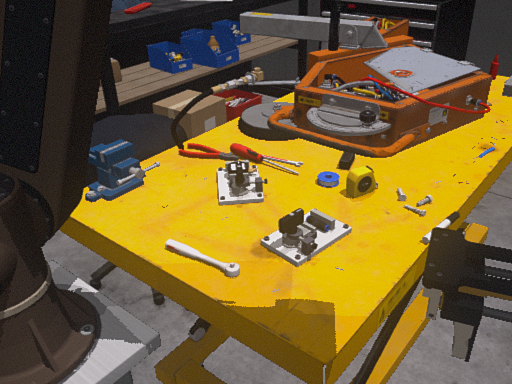

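```bash
python3 - <<'E'
from h import *
t=r.capture('top');s=r.capture('scene')
def tri(p,q):
    A=[];b=[]
    for c,(u,v) in((t,p),(s,q)):
        o=np.array(c['world_from_camera'])[:3,3];d=ray(c,u,v,0)-o;d/=np.linalg.norm(d);P=np.eye(3)-np.outer(d,d);A.append(P);b.append(P@o)
    x=np.linalg.lstsq(np.vstack(A),np.hstack(b),rcond=None)[0];return x.round(3),np.round(np.vstack(A)@x-np.hstack(b),3)
print(tri((194,176),(241,178)),tri((285.5,218),(291.5,225)))
for c in(t,s):print(np.array(c['world_from_camera']).round(2).tolist(),c['fx'])
E
```

```text
(array([0.558, 0.021, 0.046]), array([ 0.001, -0.002,  0.   , -0.001,  0.002, -0.   ])) (array([ 0.462, -0.196,  0.054]), array([ 0., -0.,  0., -0.,  0., -0.]))
[[0.03, -0.99, 0.13, 0.4], [-1.0, -0.03, 0.01, -0.12], [-0.01, -0.13, -0.99, 0.94], [0.0, 0.0, 0.0, 1.0]] 379.9995738813616
[[0.62, -0.41, 0.67, -0.18], [-0.78, -0.3, 0.54, -0.66], [-0.02, -0.86, -0.51, 0.59], [0.0, 0.0, 0.0, 1.0]] 491.6607007279324
```

The top view shows the left clamp with its knob near (194,176) and a white-faced part at (173,154). The right clamp has its knob near (286,217) and a dark T at (290,187). I'll zoom in to confirm which is which.

```bash
python3 - <<'E'
import cv2,numpy as np
t=cv2.imread('pics/top.png');s=cv2.imread('pics/scene.png')
a=cv2.resize(t[125:245,140:320],(792,528),interpolation=cv2.INTER_CUBIC)
cv2.imwrite('pics/t2.png',a)
E
```

```text
(no output)
```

View pics/t2.png

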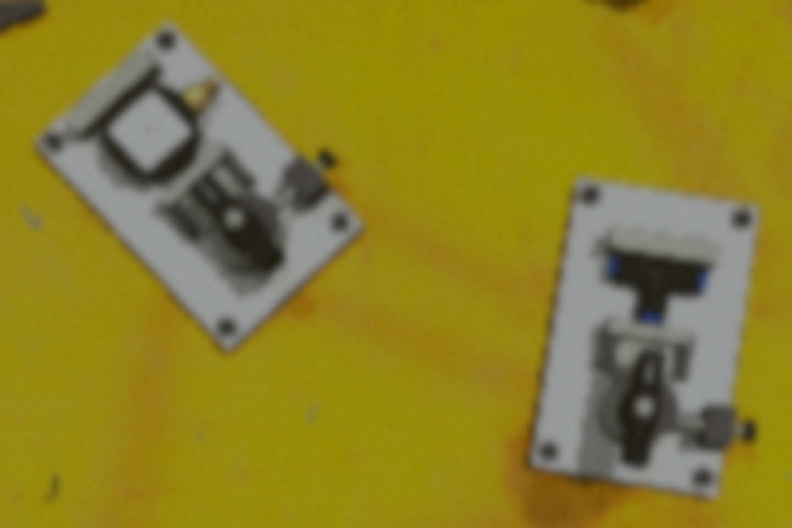

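The left clamp holds the round gauge with its brass stub. Its bar axis is at about (193.6,174.5) px and the gauge centre is at about (174,154.5). The right clamp holds the T with blue rings.

```bash
python3 - <<'E'
from h import *
c=r.capture('top')
k=ray(c,193.6,174.5,.079);print(k)
for z in(.03,.04):
    g=ray(c,174.1,154.5,z);d=(g-k)[:2];print(g,np.hypot(*d),np.degrees(np.arctan2(d[1],d[0])))
a=ray(c,140+190/4.4,125+170/4.4,.079);b=ray(c,140+275/4.4,125+270/4.4,.079);d=a-b;print(np.hypot(*d[:2]),np.degrees(np.arctan2(d[1],d[0])),(a+b)/2)
q=[ray(c,140+u/4.4,125+v/4.4,.012) for u,v in((166,40),(340,222))];d=q[0]-q[1];print('plate',np.degrees(np.arctan2(d[1],d[0])),np.hypot(*d[:2]))
E
```

```text
[0.55415286 0.01805371 0.079     ]
[0.61156909 0.075972   0.03      ] 0.08155459067793445 45.249410889484935
[0.60918941 0.07381998 0.04      ] 0.07835111777047703 45.37733277475677
0.0698499973958326 42.184264639060814 [0.55305177 0.01984265 0.079     ]
plate 45.191668939951974 0.14587440974626376
```

Request:
drive_tool(
  commands=[
    {"tx": 0.4, "ty": 0.75, "turn": 0.315, "hand": 0},
    {"tx": 0.4, "ty": 0.75, "turn": 0.315, "hand": 0},
    {"tx": 0.4, "ty": 0.75, "turn": 0.315, "hand": 0},
    {"tx": 0.4, "ty": 0.75, "turn": 0.315, "hand": 0},
    {"tx": 0.4, "ty": 0.75, "turn": 0.315, "hand": 0},
    {"tx": 0.4, "ty": 0.75, "turn": 0.315, "hand": 0},
    {"tx": 0.4, "ty": 0.75, "turn": 0.315, "hand": 0},
    {"tx": 0.4, "ty": 0.75, "turn": 0.315, "hand": 0},
    {"tx": 0.4, "ty": 0.75, "turn": 0.315, "hand": 0},
    {"tx": 0.4, "ty": 0.75, "turn": 0.315, "hand": 0},
  ],
)

```text
invalid input
```

Request:
drive_tool(
  commands=[
    {"hand": 0, "tx": 0.4, "ty": 0.75, "tz": 0, "turn": 0.315},
    {"hand": 0, "tx": 0.4, "ty": 0.75, "tz": 0, "turn": 0.315},
    {"hand": 0, "tx": 0.4, "ty": 0.75, "tz": 0, "turn": 0.315},
    {"hand": 0, "tx": 0.4, "ty": 0.75, "tz": 0, "turn": 0.315},
    {"hand": 0, "tx": 0.4, "ty": 0.75, "tz": 0, "turn": 0.315},
    {"hand": 0, "tx": 0.4, "ty": 0.75, "tz": 0, "turn": 0.315},
    {"hand": 0, "tx": 0.4, "ty": 0.75, "tz": 0, "turn": 0.315},
    {"hand": 0, "tx": 0.4, "ty": 0.75, "tz": 0, "turn": 0.315},
    {"hand": 0, "tx": 0.4, "ty": 0.75, "tz": 0, "turn": 0.315},
    {"hand": 0, "tx": 0.4, "ty": 0.75, "tz": 0, "turn": 0.315},
  ],
)

```text
time_s: 1.55
tcp_pos: [0.4294, -0.2035, 0.2271]
eef_rot: [-179.9, 0.1, -135.0]
contact_force: [1.2, -1.7, 0.7]
gripper_width: 0.0875
gripper_force: 0.0
```

Request:
drive_tool(
  commands=[
    {"hand": 0, "tx": 0.2, "ty": 0.36, "tz": 0, "turn": 0},
    {"hand": 0, "tx": 0.2, "ty": 0.36, "tz": 0, "turn": 0},
    {"hand": 0, "tx": 0.2, "ty": 0.36, "tz": 0, "turn": 0},
    {"hand": 0, "tx": 0.2, "ty": 0.36, "tz": 0, "turn": 0},
    {"hand": 0, "tx": 0.2, "ty": 0.36, "tz": 0, "turn": 0},
    {"hand": 0, "tx": 0.2, "ty": 0.36, "tz": 0, "turn": 0},
    {"hand": 0, "tx": 0.2, "ty": 0.36, "tz": 0, "turn": 0},
    {"hand": 0, "tx": 0.2, "ty": 0.36, "tz": 0, "turn": 0},
  ],
)

```text
time_s: 2.35
tcp_pos: [0.5483, 0.01, 0.2265]
eef_rot: [180.0, -0.0, -135.0]
contact_force: [-0.1, -0.1, -0.8]
gripper_width: 0.0876
gripper_force: 0.0
```

```bash
python3 - <<'E'
from h import *
from scipy.spatial.transform import Rotation as R
s=r.get_state();c=r.capture('wrist');save(c,'w1')
W=np.eye(4);W[:3,:3]=R.from_euler('xyz',s['eef_rot'],degrees=True).as_matrix();W[:3,3]=s['tcp_pos']
T=W@np.array(c['T_tool_cam']);np.save('T.npy',T)
print(s['time_s'],s['tcp_pos'],s['eef_rot'],s['joints'],T.round(3))
for l in('gauge_clamp_grip','tee_clamp_grip'):
    for d in r.trace(l,'wrist'):
        q=ctr(d['pixels']);print(l,round(d['score'],2),d['extent'],q,ray(c,*q[0],.079,T).round(4))
        cs=[ray(c,*p,.079,T)[:2].round(3) for p in cv2.boxPoints(q)];print(cs)
E
```

```text
2.35 [0.5483184  0.01003399 0.22652277] [ 1.79988729e+02 -1.66640254e-02 -1.35001129e+02] [ 2.15169535e+01  8.65982562e+00 -1.53946181e+01 -4.04847151e-03
 -6.59653313e+01 -6.65164350e+01] [[-0.707  0.684  0.18   0.499]
 [ 0.707  0.684  0.18  -0.039]
 [ 0.     0.254 -0.967  0.385]
 [ 0.     0.     0.     1.   ]]
gauge_clamp_grip 0.56 [232.7, 159.6, 269.5, 214.2] ((251.06141662597656, 186.6558837890625), (34.128536224365234, 58.69818115234375), 19.09349250793457) [0.5535 0.0158 0.079 ]
[array([0.589, 0.014]), array([ 0.534, -0.013]), array([0.519, 0.018]), array([0.574, 0.046])]
```

View pics/w1.png

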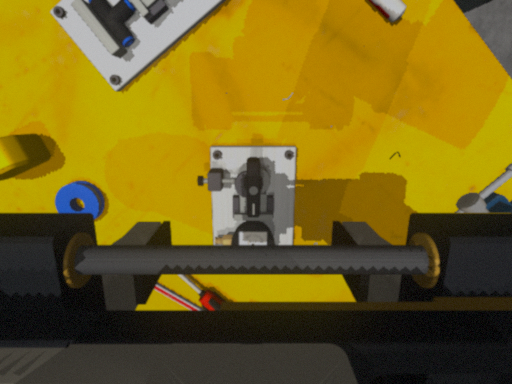

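The wrist view shows the gauge clamp with its bar near (253,180), running nearly vertically in the image. The gauge is below it at (253,238). I'll refine from a crop.

```bash
python3 - <<'E'
import cv2
t=cv2.imread('pics/w1.png')
cv2.imwrite('pics/w2.png',cv2.resize(t[140:250,195:315],None,fx=5,fy=5,interpolation=cv2.INTER_CUBIC))
E
```

```text
(no output)
```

View pics/w2.png

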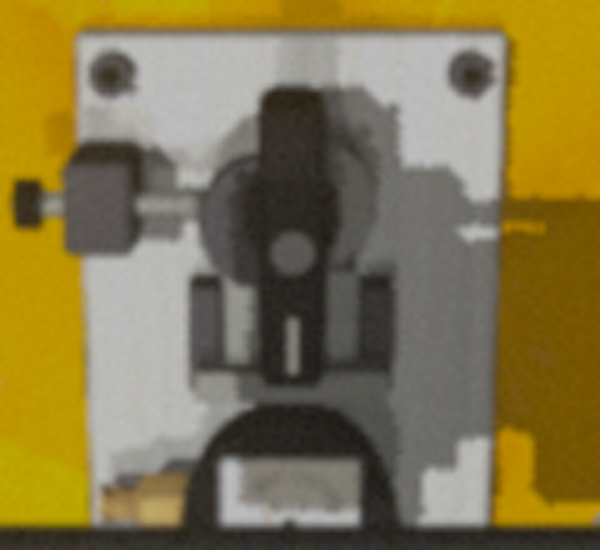

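```bash
python3 - <<'E'
from h import *
c=r.capture('wrist');s=r.get_state();T=np.load('T.npy');T[:3,3]+=np.array(s['tcp_pos'])-[0.5483184,0.01003399,0.22652277]
print(s['tcp_pos'])
T=np.load('T.npy')
k=ray(c,253.4,190.4,.080,T);print(k)
a=ray(c,195+292/5,140+375/5,.079,T);b=ray(c,195+293/5,140+90/5,.079,T);d=a-b;print(np.hypot(*d[:2]),np.degrees(np.arctan2(d[1],d[0])),(a+b)/2)
E
```

```text
[0.54847716 0.00956441 0.226914  ]
[0.55440001 0.02009742 0.08      ]
0.0597587289535888 44.93330823998617 [0.55212535 0.01796417 0.079     ]
```

Request:
drive_tool(
  commands=[
    {"hand": 0, "tx": 0.01, "ty": 0.016, "tz": -0.05, "turn": 0},
    {"hand": 0, "tx": 0.01, "ty": 0.016, "tz": -0.1, "turn": 0},
    {"hand": 0, "tx": 0.01, "ty": 0.016, "tz": -0.15, "turn": 0},
    {"hand": 0, "tx": 0.01, "ty": 0.016, "tz": -0.2, "turn": 0},
    {"hand": 0, "tx": 0.01, "ty": 0.016, "tz": -0.2, "turn": 0},
    {"hand": 0, "tx": 0.01, "ty": 0.016, "tz": -0.2, "turn": 0},
  ],
)

```text
time_s: 3.15
tcp_pos: [0.555, 0.0195, 0.1072]
eef_rot: [-180.0, -0.0, -135.0]
contact_force: [-0.0, 0.2, 0.2]
gripper_width: 0.0876
gripper_force: 0.0
```

Request:
drive_tool(
  commands=[
    {"hand": 0, "tx": 0, "ty": 0, "tz": -0.03, "turn": 0},
    {"hand": 0, "tx": 0, "ty": 0, "tz": -0.06, "turn": 0},
    {"hand": 0, "tx": 0, "ty": 0, "tz": -0.095, "turn": 0},
    {"hand": 0, "tx": 0, "ty": 0, "tz": -0.095, "turn": 0},
    {"hand": 0, "tx": 0, "ty": 0, "tz": -0.095, "turn": 0},
  ],
)

```text
time_s: 3.65
tcp_pos: [0.5559, 0.0202, 0.0513]
eef_rot: [-179.9, 0.1, -135.0]
contact_force: [0.5, 0.7, 0.7]
gripper_width: 0.0875
gripper_force: 0.0
```

Request:
drive_tool(
  commands=[
    {"hand": 0.6, "tx": 0, "ty": 0, "tz": 0, "turn": 0},
    {"hand": 0.8, "tx": 0, "ty": 0, "tz": 0, "turn": 0},
    {"hand": 1, "tx": 0, "ty": 0, "tz": 0, "turn": 0},
    {"hand": 1, "tx": 0, "ty": 0, "tz": 0, "turn": 0},
    {"hand": 1, "tx": 0, "ty": 0, "tz": 0, "turn": 0},
    {"hand": 1, "tx": 0, "ty": 0, "tz": 0, "turn": 0},
    {"hand": 1, "tx": 0, "ty": 0, "tz": 0, "turn": 0},
    {"hand": 1, "tx": 0, "ty": 0, "tz": 0, "turn": 0},
  ],
  grip_force=40,
)

```text
time_s: 4.45
tcp_pos: [0.5548, 0.0201, 0.0495]
eef_rot: [180.0, -0.0, -135.0]
contact_force: [0.5, 0.0, 0.4]
gripper_width: 0.0288
gripper_force: 0.0
```

Request:
drive_tool(
  commands=[
    {"hand": 1, "tx": 0, "ty": 0, "tz": 0, "turn": 0},
    {"hand": 1, "tx": 0, "ty": 0, "tz": 0, "turn": 0},
    {"hand": 1, "tx": 0, "ty": 0, "tz": 0, "turn": 0},
    {"hand": 1, "tx": 0, "ty": 0, "tz": 0, "turn": 0},
    {"hand": 1, "tx": 0, "ty": 0, "tz": 0, "turn": 0},
  ],
)

```text
time_s: 4.95
tcp_pos: [0.5554, 0.0202, 0.0503]
eef_rot: [-180.0, 0.1, -135.0]
contact_force: [-0.7, -0.1, 5.3]
gripper_width: 0.0142
gripper_force: 41.0
```

Gripped at 14.2 mm, which matches the bar. Now I'll turn it clockwise.

Request:
drive_tool(
  commands=[
    {"hand": 1, "tx": 0, "ty": 0, "tz": 0, "turn": -0.06},
    {"hand": 1, "tx": 0, "ty": 0, "tz": 0, "turn": -0.12},
    {"hand": 1, "tx": 0, "ty": 0, "tz": 0, "turn": -0.18},
    {"hand": 1, "tx": 0, "ty": 0, "tz": 0, "turn": -0.24},
    {"hand": 1, "tx": 0, "ty": 0, "tz": 0, "turn": -0.3},
    {"hand": 1, "tx": 0, "ty": 0, "tz": 0, "turn": -0.36},
    {"hand": 1, "tx": 0, "ty": 0, "tz": 0, "turn": -0.4},
    {"hand": 1, "tx": 0, "ty": 0, "tz": 0, "turn": -0.4},
  ],
)

```text
time_s: 5.75
tcp_pos: [0.5554, 0.0203, 0.0503]
eef_rot: [-180.0, 0.1, -171.0]
contact_force: [-5.1, 2.4, 13.1]
gripper_width: 0.0135
gripper_force: 41.9
```

Request:
drive_tool(
  commands=[
    {"hand": 1, "tx": 0, "ty": 0, "tz": 0, "turn": -0.06},
    {"hand": 1, "tx": 0, "ty": 0, "tz": 0, "turn": -0.12},
    {"hand": 1, "tx": 0, "ty": 0, "tz": 0, "turn": -0.18},
    {"hand": 1, "tx": 0, "ty": 0, "tz": 0, "turn": -0.24},
    {"hand": 1, "tx": 0, "ty": 0, "tz": 0, "turn": -0.3},
    {"hand": 1, "tx": 0, "ty": 0, "tz": 0, "turn": -0.36},
    {"hand": 1, "tx": 0, "ty": 0, "tz": 0, "turn": -0.38},
    {"hand": 1, "tx": 0, "ty": 0, "tz": 0, "turn": -0.38},
  ],
)

```text
time_s: 6.55
tcp_pos: [0.5553, 0.0202, 0.0503]
eef_rot: [180.0, 0.1, 154.9]
contact_force: [-0.3, 0.7, 1.4]
gripper_width: 0.0136
gripper_force: 41.4
```

```bash
python3 - <<'E'
from h import *
s=r.get_state();print(s['eef_rot'],s['joints'],s['moment'],s['contact_force'],s['gripper_width'])
c=r.capture('wrist');save(c,'w3');im=cv2.imread('pics/w3.png');cv2.imwrite('pics/w3b.png',cv2.resize(im,(768,576)))
E
```

```text
[1.79975551e+02 5.97421201e-02 1.54868845e+02] [ 2.22918699e+01  1.96849558e+01 -2.69444973e+01  4.00167539e-02
 -4.33121299e+01 -1.37452115e+02] [-0.30914988  0.17835365  0.14184802] [-0.25445227  0.6567316   1.35798697] 0.013620174584639306
```

View pics/w3b.png

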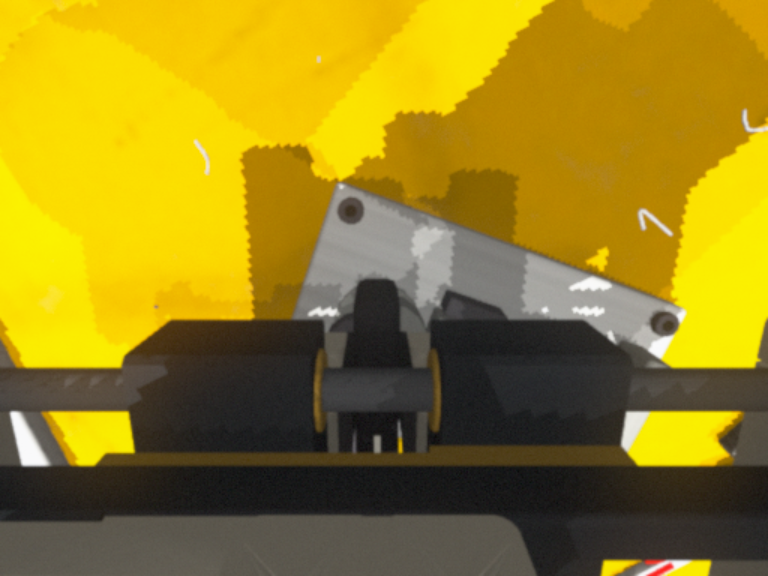

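The bar has followed the tool through 70° and stays between the pads, in the image at about (377,350). Next I'll open part-way, to keep clear of the gauge, and lift.

Request:
drive_tool(
  commands=[
    {"hand": 0.6, "tx": 0, "ty": 0, "tz": 0, "turn": 0},
    {"hand": 0.6, "tx": 0, "ty": 0, "tz": 0, "turn": 0},
    {"hand": 0.6, "tx": 0, "ty": 0, "tz": 0, "turn": 0},
    {"hand": 0.6, "tx": 0, "ty": 0, "tz": 0, "turn": 0},
    {"hand": 0.6, "tx": 0, "ty": 0, "tz": 0, "turn": 0},
    {"hand": 0.6, "tx": 0, "ty": 0, "tz": 0, "turn": 0},
  ],
)

```text
time_s: 7.2
tcp_pos: [0.5546, 0.0201, 0.0493]
eef_rot: [-180.0, -0.0, 154.8]
contact_force: [-0.1, -0.3, -0.1]
gripper_width: 0.0347
gripper_force: 0.0
```

Request:
drive_tool(
  commands=[
    {"hand": 0.6, "tx": 0, "ty": 0, "tz": 0.03, "turn": 0},
    {"hand": 0.6, "tx": 0, "ty": 0, "tz": 0.09, "turn": 0},
    {"hand": 0.6, "tx": 0, "ty": 0, "tz": 0.16, "turn": 0},
    {"hand": 0.6, "tx": 0, "ty": 0, "tz": 0.23, "turn": 0},
    {"hand": 0.6, "tx": 0, "ty": 0, "tz": 0.3, "turn": 0},
    {"hand": 0.6, "tx": 0, "ty": 0, "tz": 0.3, "turn": 0},
    {"hand": 0.6, "tx": 0, "ty": 0, "tz": 0.3, "turn": 0},
    {"hand": 0.6, "tx": 0, "ty": 0, "tz": 0.3, "turn": 0},
  ],
)

```text
time_s: 8.0
tcp_pos: [0.5541, 0.02, 0.2285]
eef_rot: [-180.0, -0.1, 154.8]
contact_force: [-0.4, 0.2, 0.0]
gripper_width: 0.035
gripper_force: 0.0
```

```bash
python3 - <<'E'
from h import *
c=r.capture('wrist');save(c,'w4');im=cv2.imread('pics/w4.png');cv2.imwrite('pics/w4b.png',cv2.resize(im[120:260,160:350],None,fx=4,fy=4,interpolation=cv2.INTER_CUBIC))
E
```

```text
(no output)
```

View pics/w4b.png

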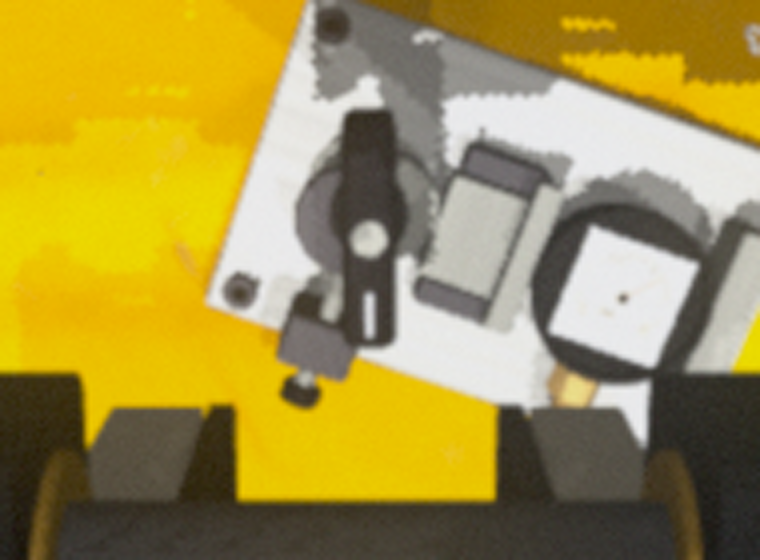

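The bar is released at (368,230) in the crop. It stands vertical in the image, 70° from the line to the gauge, and stays in the locked position.

```bash
python3 -c "
from plant import r
print(r.close_job())"
```

```text
the job is handed in; nothing more can be done
None
```

The gauge clamp's knob is turned 70° clockwise into its locked position and released, the other clamp's knob was not touched, and the job is handed in at about 8 s (no verdict was returned).

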